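Clear the check weights off the balance

TASK

The balance check is finished and its four check weights are still piled on the balance. Take the pile apart from the top down, red, yellow, green, then blue, and set each weight flat and upright inside the storage cup of its own colour before you take the next. Set the weights down gently; do not drop them.

Things in the scene. Friction and masses are not known exactly. Their poses are not given: they have to be found in the camera images.
- weight_red: red check weight: a plain upright steel cylinder 27 mm in diameter and 28 mm high with a red band and a flat red top, about 100 g; at the start it stands on the yellow one. Origin: centre of its underside; z up along its axis.
- weight_yellow: yellow check weight: a plain upright steel cylinder 40 mm in diameter and 28 mm high with a yellow band and a flat yellow top, about 200 g; at the start it stands on the green one. Origin: centre of its underside; z up along its axis.
- weight_green: green check weight: a plain upright steel cylinder 53 mm in diameter and 28 mm high with a green band and a flat green top, about 350 g; at the start it stands on the blue one. Origin: centre of its underside; z up along its axis.
- weight_blue: blue check weight: a plain upright steel cylinder 66 mm in diameter and 28 mm high with a blue band and a flat blue top, about 550 g; at the start it stands on the square white pan of the balance, whose flat top is 71 mm above the bench. Origin: centre of its underside; z up along its axis.
- cup_red: red storage cup, fixed to the bench: a shallow round cup, inside diameter 43 mm, outside 51 mm, wall 4 mm, rim 9 mm above the bench, floor 4 mm above the bench. Origin: centre of its underside, on the bench top (z = 0); z up.
- cup_yellow: yellow storage cup, fixed to the bench: a shallow round cup, inside diameter 56 mm, outside 64 mm, wall 4 mm, rim 9 mm above the bench, floor 4 mm above the bench. Origin: centre of its underside, on the bench top (z = 0); z up.
- cup_green: green storage cup, fixed to the bench: a shallow round cup, inside diameter 69 mm, outside 77 mm, wall 4 mm, rim 9 mm above the bench, floor 4 mm above the bench. Origin: centre of its underside, on the bench top (z = 0); z up.
- cup_blue: blue storage cup, fixed to the bench: a shallow round cup, inside diameter 82 mm, outside 90 mm, wall 4 mm, rim 9 mm above the bench, floor 4 mm above the bench. Origin: centre of its underside, on the bench top (z = 0); z up.
Mind the look-alikes: they are no part of the job. There is more than one size of the weight_red; the job needs the smaller.

How it is judged:
By the outcome, as a careful person would: the job done as asked, in the order asked, and still so for the second after the job is handed in, with the robot touching nothing.
It also fails if it takes over 96 s, if anything falls off the work surface, if the arm or the gripper's body presses on something with over 40 N, if the wrist force passes 120 N, or if a joint passes its speed limit or range.

ROBOT

A 7-joint arm with a two-finger parallel gripper is mounted at the origin on a cart in front of the work surface, level with it; the furniture and walls round the work are solid. World frame = base frame: x ahead of the robot, y to its left, z up, the work surface at z = 0. Lengths are in m, angles in rad, forces in N, time in s.
With the tool pointing down it reaches from about 0.35 to 0.9 m from the base axis. Payload 8.1 kg.
Tool frame: the origin (TCP) lies midway between the tips of the shut fingers; the grasp point (between the pads) lies 19 mm behind it (bot.pinch_z is the z of the grasp point in the tool frame, in m); z points along the fingers, y is the line along which they close (so a half turn about z gives the same grasp; the last joint's range is limited). The gripper opens to 92 mm and grips with 3 to 60 N. Pads are 19 mm wide; open, the fingers measure 130 mm over their backs; the gripper's body (75 mm by 190 mm) begins 47 mm behind the grasp point.
Start: joints at [1.194, 0.434, 0.025, 1.573, -0.012, 1.134, -0.075], TCP at [0.169, -0.602, 0.227] pointing down, gripper open.
Joint ranges: [-2.62, 2.62], [-0.44, 2.09], [-1.27, 1.32], [0.08, 2.57], [-1.32, 4.46], [0.12, 2], [-2.74, 2.74]. Speed limits (rad/s): [2.22, 2.22, 3.01, 3.01, 3.14, 3.14, 3.14].

INTERFACE

Orientations are given as a unit quaternion [x, y, z, w].
In Python, from bench import bot gives the robot as it stands. The module is installed in compiled form; this text tells all that it offers.
- The arm moves only by the tool move_arm, never from a script. Its argument "motion" is a list that holds one entry, the list of rows, each a list of 5 numbers: the shift along the tool's x, y, z in m, then the turn about the tool's z in degrees, then the closure, from -1 (fully open) to 1 (shut). A call has 1 to 8 rows; each row is the pose to reach, as a shift and turn from the pose commanded when the call began, along the tool's axes at that moment; what a row does not reach only later rows make up. A row lasts 1/8 s, in which the tool goes at most 62.5 mm and 10.7 degrees, less where a joint would pass 70% of its speed; a pose out of reach is approached as far as the arm can. A call with a gripper value outside its range is refused whole. The fingers move at their own pace and stop on an object; "newtons" is the grip in N (left out, the last holds). Time passes only in rows, so rows that repeat a pose let the fingers close. It gives the time, the measured TCP pose, the force, the opening and the grip force at its end, in the units of the state.
- bot.get_state(): the state, without advancing time (a new reading comes with each control period).
- bot.get_image(name): name is "scene" or "top" or "wrist"; returns (picture, depth): 480x640x3 uint8, red, green, blue; 480x640 float32, m along the optical axis (not along the pixel's ray), 0 where there is no reading.
- bot.camera_model(name): a dict with "fovy" (degrees; the focal length in pixels is half the picture's height over the tangent of half this angle, whatever the lens; pixels are square), "cx", "cy" (the principal point, pixels), "rvec" (rotation vector, rad) and "tvec" (3), from world to camera coordinates, as OpenCV has them. Camera axes: x right, y down, z forward; pixel columns grow to the right and rows downward; lengths in m; the calibration is good to about 2 mm. A picture is of the moment at which its call begins: read the wrist's pose just before it. camera_model takes no time and is no camera call; for the wrist camera it gives the pose at the moment of the call.
- bot.close_job(): hands the job in; it is judged then, once.
The state is a dict: "t": time; "joint_pos": joint angles; "joint_velocities": joint speeds; "joint_torque": joint torques, N m; "ee_pos": TCP position; "tool_rot": TCP orientation; "wrist_force": force on the tool from outside, world axes, zero at the start; "wrist_torque": the same for the moment, N m; "finger_gap": opening from 0.0 (shut) to 1.0 (fully open); "gripper_force": force on a finger pad.
Only numpy, scipy, OpenCV 4.12 (cv2) and the standard library are available. Lean on these libraries where they do the work, as an engineer would, in place of code of your own. Each camera call takes 0.05 s, during which the arm holds its last target. There are 200 camera calls.

## Working session

There is one attempt and no reset: what is moved stays moved. The work goes in short steps, Python scripts to look and compute and a tool call to move; the robot and the scene stay as the last step left them, time stands still between calls to the robot, and variables do not carry over. Pictures are saved under pics/ and viewed, at most 14 in all, crops included, and the job is handed in when it is done.

Besides the shell and the picture viewer there is one more tool, called as a command line: name --argument value ..., lists and objects as JSON in quotes. move_arm: Moves the arm, as the interface text tells. Its arguments: {"type":"object","properties":{"motion":{"type":"array"},"newtons":{"type":"number"}},"required":["motion"]}

```bash
mkdir -p pics; cat > h.py <<'E'
import numpy as np, cv2
from bench import bot
def cam(n):
    c=bot.camera_model(n); f=240/np.tan(np.radians(c["fovy"])/2)
    R=cv2.Rodrigues(np.array(c["rvec"],float))[0]; t=np.array(c["tvec"],float).ravel()
    return f,c["cx"],c["cy"],R,t
def ray(n,u,v,z,m=None):
    f,cx,cy,R,t=m or cam(n); d=R.T@np.array([(u-cx)/f,(v-cy)/f,1]); o=-R.T@t
    return o+d*(z-o[2])/d[2]
def pts(n,dep,m=None):
    f,cx,cy,R,t=m or cam(n); v,u=np.mgrid[:480,:640]
    P=np.stack([(u-cx)/f*dep,(v-cy)/f*dep,dep],-1)
    return (P-t)@R
def save(name,im): cv2.imwrite("pics/"+name+".png",cv2.cvtColor(im,cv2.COLOR_RGB2BGR))
E
python3 - <<'E'
from h import *
s=bot.get_state(); print(s); print(bot.pinch_z)
for n in("scene","top"):
    c=bot.camera_model(n); print(n,c)
    im,d=bot.get_image(n); save(n+"0",im); np.savez(n+"0",im=im,d=d)
E
```

```text
{'t': 0.0, 'joint_pos': array([ 1.19441418,  0.43521939,  0.02497265,  1.57411593, -0.01159657,
        1.13400786, -0.07507645]), 'joint_velocities': array([-0.0004044 , -0.00013251, -0.00021119,  0.00057082,  0.00036381,
        0.00031358, -0.00014031]), 'joint_torque': array([-1.53773173e-03, -6.67863607e+01,  9.84358191e-01, -3.14468944e+01,
       -6.05731783e-02,  4.29044443e-02,  2.25053691e-04]), 'ee_pos': array([ 0.16878435, -0.60123112,  0.22593993]), 'tool_rot': array([ 9.90647771e-01,  1.36441746e-01, -1.82495356e-04, -7.81770568e-04]), 'wrist_force': array([-0.02983586, -0.16595193,  0.79279107]), 'wrist_torque': array([-0.01596478, -0.02075427,  0.03020022]), 'gripper_force': 0.0, 'finger_gap': 1.0002671505315264}
-0.0188
scene {'fovy': 57.93067033972785, 'cx': 312.6358781093118, 'cy': 240.01877688384883, 'rvec': array([ 0.84983185, -2.61907713,  0.95010743]), 'tvec': array([0.36298698, 0.48950174, 0.60009933])}
top {'fovy': 56.38132212703011, 'cx': 322.09219706529825, 'cy': 243.65241368240564, 'rvec': array([ 2.17935536, -2.20400347,  0.08493988]), 'tvec': array([-0.21591998,  0.62015466,  1.09327673])}
```

View pics/top0.png

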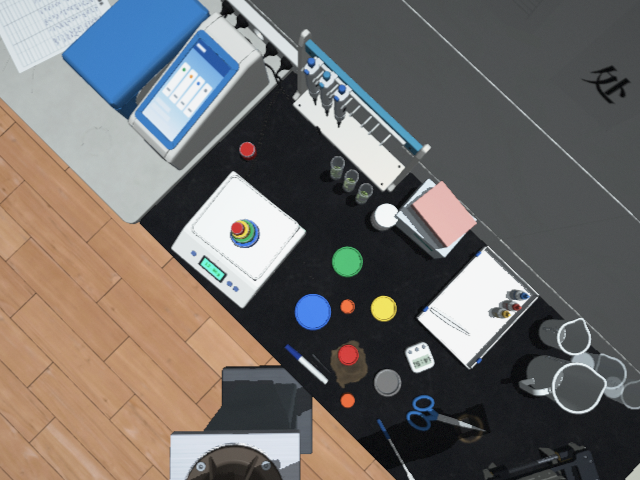

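View pics/scene0.png

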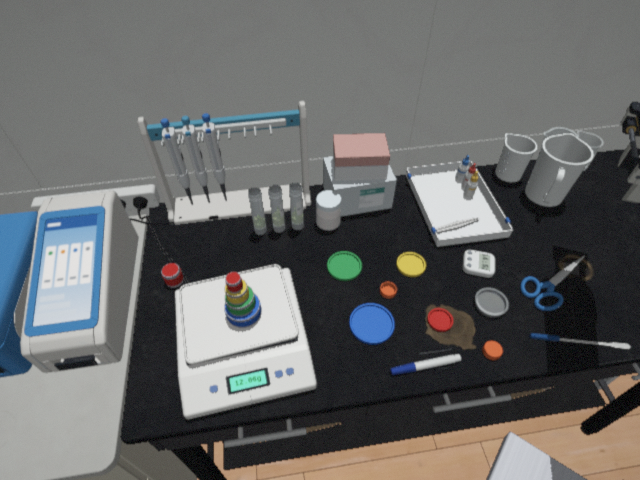

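The top view shows the pile at about (243,232), with its red top at (238,228). The cups are blue (313,311), green (347,261), yellow (384,308) and red (348,355), the last on a brown stain.

Red candidates:
- **Weight:** pile top (238,228) or the loose red weight at (247,149), which looks larger. I choose the pile top.
- **Cup:** (348,355), or the orange caps at (347,306) and (347,400). I choose (348,355).

Next I'll measure and check one close crop.

```bash
python3 - <<'E'
from h import *
D={n:np.load(n+"0.npz") for n in("top","scene")}
hues={"red":(0,5,172,180),"yellow":(22,33,22,33),"green":(45,85,45,85),"blue":(98,120,98,120)}
T={"top":{"red":(348,355),"yellow":(384,308),"green":(347,261),"blue":(313,311),"decoy":(247,149)},
 "scene":{"red":(440,320),"yellow":(411,265),"green":(345,265),"blue":(372,323),"decoy":(172,275)}}
for n in T:
    im,d=D[n]["im"],D[n]["d"]; hsv=cv2.cvtColor(im,cv2.COLOR_RGB2HSV); H,S,V=cv2.split(hsv); P=pts(n,d)
    for c,(u,v) in T[n].items():
        a=hues["red" if c=="decoy" else c]
        m=(((H>=a[0])&(H<=a[1]))|((H>=a[2])&(H<=a[3])))&(S>110)&(V>60)
        w=np.zeros_like(m); w[v-28:v+29,u-28:u+29]=1; m&=w
        k,l,st,ce=cv2.connectedComponentsWithStats(m.astype(np.uint8)); i=1+np.argmax(st[1:,4]); 
        q=P[(l==i)&(d>0)]
        cnt=cv2.findContours((l==i).astype(np.uint8),0,1)[0]; cnt=max(cnt,key=cv2.contourArea)
        e=cv2.fitEllipse(cv2.convexHull(cnt)); c3=ray(n,*e[0],.009 if c!="decoy" else .028)
        f=cam(n)[0]
        print(n,c,"px",np.round(e[0],1),"diam mm",np.round(np.array(e[1])*np.median(d[l==i])/f*1000,1),"xy",np.round(c3*1000,1),"z pct",np.round(np.percentile(q[:,2],[5,50,95])*1000,1))
    u0,v0=(243,232) if n=="top" else (240,300)
    B=np.zeros(d.shape,bool); B[v0-50:v0+50,u0-45:u0+45]=1
    for c,z in (("red",.183),("yellow",.155),("green",.127),("blue",.099)):
        a=hues[c]; m=B&(((H>=a[0])&(H<=a[1]))|((H>=a[2])&(H<=a[3])))&(S>90)&(V>50)&(abs(P[...,2]-z)<.007)
        cnt=cv2.findContours(m.astype(np.uint8),0,1)[0]
        if not cnt: print(n,c,"none"); continue
        h=cv2.convexHull(np.vstack(cnt)).reshape(-1,2)
        W=np.array([ray(n,*p,z)[:2] for p in h],np.float32)
        cc,r=cv2.minEnclosingCircle(W)
        print(n,"pile",c,"px",np.round(h.mean(0)),"n",m.sum(),"xy",np.round(np.array(cc)*1000,1),"diam",round(r*2000,1),"z",np.round(np.median(P[m][:,2])*1000,1))
    im2=im[v0-60:v0+60,u0-80:u0+80]
    if n=="top": save("crop",cv2.resize(D[n]["im"][130:270,170:310],(560,560),interpolation=3))
    for nm,(u,v) in {"a":(205,250) if n=="top" else (190,310)}.items():print("pan z",P[v,u])
E
```

```text
top red px [347.9 354.6] diam mm [51.5 52.7] xy [ 342.1 -283.8    9. ] z pct [-1.1  3.9 10.2]
top yellow px [383.4 308.2] diam mm [65.7 66.5] xy [ 455.3 -374.2    9. ] z pct [-1.   3.5  9.1]
top green px [346.9 261.3] diam mm [78.  79.1] xy [ 573.3 -284.8    9. ] z pct [-0.4  3.5  9. ]
top blue px [312.5 311.6] diam mm [92.4 93.4] xy [ 449.1 -197.1    9. ] z pct [-1.   3.3  8.9]
top decoy px [246.7 148.5] diam mm [31.8 36.9] xy [858.8 -36.4  28. ] z pct [36.2 39.6 42.4]
top pile red px [237. 227.] n 107 xy [642.1 -40.7] diam 26.7 z 182.2
top pile yellow px [242. 231.] n 80 xy [642.7 -42.6] diam 39.0 z 154.1
top pile green px [245. 233.] n 106 xy [640.9 -43.9] diam 51.3 z 126.6
top pile blue px [246. 236.] n 136 xy [638.2 -43.1] diam 64.7 z 98.6
pan z [0.60371347 0.06189661 0.04611801]
scene red px [440.  319.3] diam mm [47.7 54.6] xy [ 338.9 -280.     9. ] z pct [0.9 4.4 9.9]
scene yellow px [410.8 263.7] diam mm [57.2 68.6] xy [ 452.4 -370.4    9. ] z pct [-0.4  4.1  9.4]
scene green px [344.1 265.2] diam mm [66.7 79.7] xy [ 570.2 -281.1    9. ] z pct [0.5 4.  9.3]
scene blue px [371.6 322.9] diam mm [84.5 94.5] xy [ 445.7 -193.2    9. ] z pct [0.5 4.  9.4]
scene decoy px [169.6 269.2] diam mm [26.6 34.7] xy [863.4 -40.4  28. ] z pct [ 6.2 40.1 42.5]
scene pile red px [233. 278.] n 143 xy [638.4 -35. ] diam 32.2 z 183.3
scene pile yellow px [236. 292.] n 102 xy [636.8 -35.5] diam 41.0 z 155.3
scene pile green px [242. 302.] n 122 xy [634.9 -35.9] diam 52.2 z 127.2
scene pile blue px [244. 312.] n 217 xy [633.4 -35.8] diam 66.1 z 99.2
pan z [0.72580363 0.01643429 0.06933376]
```

View pics/crop.png

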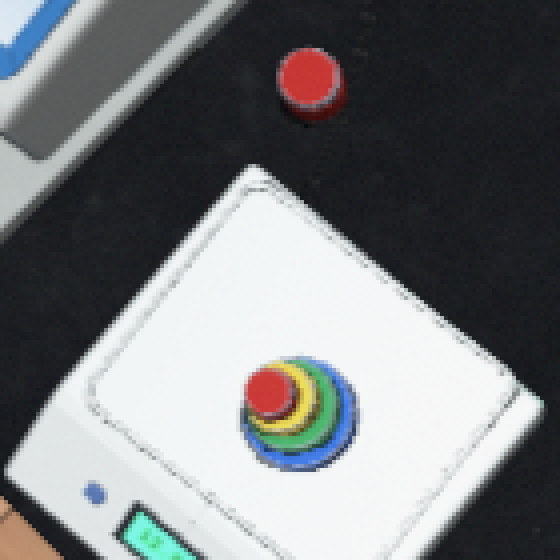

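Crop: the pile's red top is the small one (27 mm measured). The loose red weight at (247,149) is larger, about 32 mm wide and 40 mm tall, so it stays put. Before choosing a yaw, I'll check for tall neighbours around each site.

```bash
python3 - <<'E'
from h import *
P=np.vstack([pts(n,np.load(n+"0.npz")["d"])[np.load(n+"0.npz")["d"]>0] for n in("top","scene")])
for c,p in {"red":(340.5,-282),"yellow":(454,-372),"green":(572,-283),"blue":(447.5,-195),"pile":(639,-40)}.items():
    q=P[:,:2]*1000-p; r=np.hypot(*q.T); a=np.degrees(np.arctan2(q[:,1],q[:,0]))
    for z0 in (.012,.05,.075):
        o=[]
        for k in range(-180,180,30):
            m=(a>=k)&(a<k+30)&(P[:,2]>z0)&(P[:,2]<.5)&(r<170)&(r>5)
            if m.sum()>3:o.append((k,int(np.percentile(r[m],5)),int(P[m,2].max()*1000)))
        print(c,z0,o)
E
```

```text
red 0.012 [(-180, 96, 16), (-150, 85, 17), (-120, 94, 21), (-90, 143, 22), (-60, 45, 12), (-30, 106, 16), (0, 102, 16), (60, 123, 18), (90, 88, 19), (120, 78, 17), (150, 96, 18)]
red 0.05 []
red 0.075 []
yellow 0.012 [(-180, 119, 21), (-150, 119, 30), (-120, 86, 33), (-90, 102, 35), (60, 72, 16), (90, 76, 16), (120, 53, 13), (150, 149, 16)]
yellow 0.05 []
yellow 0.075 []
green 0.012 [(-180, 96, 16), (-90, 158, 98), (-60, 110, 99), (-30, 126, 130), (30, 127, 73), (60, 133, 74), (90, 164, 53), (150, 97, 16)]
green 0.05 [(-90, 158, 98), (-60, 112, 99), (-30, 130, 130), (30, 129, 73), (60, 135, 74), (90, 167, 53)]
green 0.075 [(-90, 158, 98), (-60, 117, 99), (-30, 143, 130)]
blue 0.012 [(-180, 140, 18), (-150, 121, 13), (-120, 76, 14), (-90, 70, 16), (0, 150, 73), (30, 139, 73), (60, 144, 63), (120, 100, 17), (150, 107, 19)]
blue 0.05 [(0, 152, 73), (30, 141, 73), (60, 144, 63)]
blue 0.075 []
pile 0.012 [(-180, 23, 184), (-150, 19, 185), (-120, 22, 184), (-90, 29, 183), (-60, 19, 185), (-30, 25, 186), (0, 47, 186), (30, 37, 185), (60, 28, 185), (90, 27, 186), (120, 25, 184), (150, 25, 185)]
pile 0.05 [(-180, 21, 184), (-150, 18, 185), (-120, 21, 184), (-90, 29, 183), (-60, 19, 185), (-30, 25, 186), (0, 47, 186), (30, 37, 185), (60, 28, 185), (90, 20, 186), (120, 15, 184), (150, 17, 185)]
pile 0.075 [(-180, 9, 184), (-150, 9, 185), (-120, 9, 184), (-90, 8, 183), (-60, 7, 185), (-30, 7, 186), (0, 6, 186), (30, 7, 185), (60, 9, 185), (90, 12, 186), (120, 12, 184), (150, 10, 185)]
```

move_arm --motion '[[[0,0,-0.03,0,-1],[0,0,-0.06,0,-1],[0,0,-0.08,0,-1],[0.04,-0.03,-0.1,0,-1],[0.08,-0.06,-0.1,0,-1],[0.13,-0.1,-0.1,0,-1],[0.18,-0.13,-0.1,0,-1],[0.22,-0.16,-0.1,0,-1]]]'

```text
t: 1.1
ee_pos: [0.339, -0.386, 0.3266]
tool_rot: [0.991, 0.137, 0.0, -0.0]
wrist_force: [0.7, -0.4, 0.1]
finger_gap: 1.004
gripper_force: 0.0
```

move_arm --motion '[[[0.04,-0.026,0,0,-1],[0.09,-0.059,0,0,-1],[0.14,-0.092,0,0,-1],[0.19,-0.125,0,0,-1],[0.24,-0.158,0,0,-1],[0.29,-0.191,0,0,-1],[0.34,-0.224,0,0,-1],[0.382,-0.252,0,0,-1]]]'

```text
t: 2.1
ee_pos: [0.6382, -0.0403, 0.3261]
tool_rot: [0.991, 0.137, -0.0, -0.0]
wrist_force: [0.9, -0.4, 1.0]
finger_gap: 0.996
gripper_force: 0.0
```

move_arm --motion '[[[0,0,0,0,-1],[0,0,0,0,-1],[0,0,0,0,-1]]]'

```text
t: 2.48
ee_pos: [0.6366, -0.0441, 0.3268]
tool_rot: [0.991, 0.135, -0.0, 0.0]
wrist_force: [0.1, 0.9, 0.1]
finger_gap: 1.0
gripper_force: 0.0
```

```bash
python3 - <<'E'
from h import *
s=bot.get_state(); print(s["t"],s["ee_pos"],s["tool_rot"],s["joint_pos"])
m=cam("wrist"); im,d=bot.get_image("wrist"); save("w1",im); np.savez("w1",im=im,d=d)
f,cx,cy,R,t=m; print("cam pos",-R.T@t,"axis",R[2])
E
```

```text
2.475 [ 0.63664696 -0.04405847  0.32675697] [ 9.90798291e-01  1.35345900e-01 -1.93642636e-04  4.42311448e-04] [ 0.19242584  0.42442589 -0.31966971  1.35751443  0.13307794  1.38083824
 -1.42513602]
cam pos [ 0.71212373 -0.02334538  0.48412846] axis [-0.27895212 -0.07925932 -0.95702857]
```

View pics/w1.png

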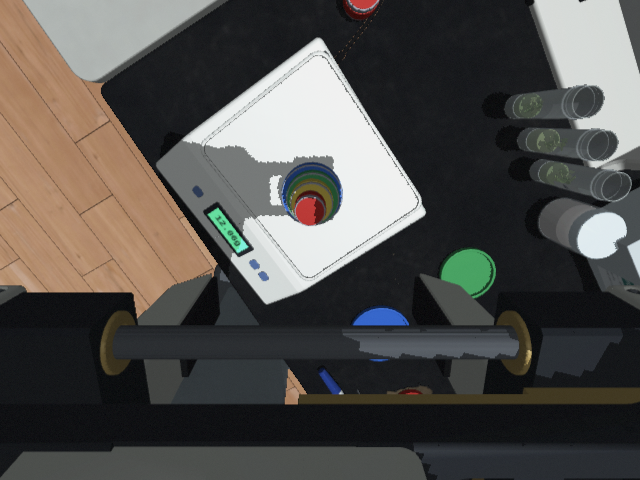

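The wrist view shows the pile at (312,195) with the red top at (310,210). The blue and green cups are visible at (380,320) and (468,272). I'll locate them from here.

```bash
cat >> h.py <<'E'
HU={"red":(0,7,172,180),"yellow":(20,34,20,34),"green":(45,85,45,85),"blue":(98,122,98,122)}
def disc(n,im,d,c,z,xy,rad,m=None,tol=.007):
    "centre of coloured points at height z near xy; circle through their hull"
    H,S,V=cv2.split(cv2.cvtColor(im,cv2.COLOR_RGB2HSV)); P=pts(n,d,m); a=HU[c]
    k=(((H>=a[0])&(H<=a[1]))|((H>=a[2])&(H<=a[3])))&(S>90)&(V>40)&(abs(P[...,2]-z)<tol)&(d>0)&(np.hypot(P[...,0]-xy[0],P[...,1]-xy[1])<rad)
    cnt=cv2.findContours(k.astype(np.uint8),0,1)[0]
    if not cnt: return None
    h=cv2.convexHull(np.vstack(cnt)).reshape(-1,2)
    W=np.array([ray(n,*p,z,m)[:2] for p in h],np.float32); cc,r=cv2.minEnclosingCircle(W)
    return np.round(np.array(cc)*1000,1),round(r*2000,1),int(k.sum()),np.round(np.median(P[k][:,2])*1000,1)
def tool(s,target):
    "shift in tool axes (mm) from measured TCP to target (m)"
    from scipy.spatial.transform import Rotation as Ro
    return np.round(Ro.from_quat(s["tool_rot"]).inv().apply(np.array(target)-s["ee_pos"])*1000,1)
E
python3 - <<'E'
from h import *
Z=np.load("w1.npz"); m=cam("wrist")
for c,z in (("red",.183),("yellow",.155),("green",.127),("blue",.099)):
    print(c,disc("wrist",Z["im"],Z["d"],c,z,(.64,-.04),.06,m,.01))
print(disc("wrist",Z["im"],Z["d"],"green",.009,(.572,-.283),.07,m,.012))
for i in range(3): s=bot.get_state(); print(s["ee_pos"],bot.camera_model("wrist")["tvec"])
for i in range(3):
    bot.get_image("top"); print(bot.get_state()["ee_pos"])
E
```

```text
red (array([643.4, -38.1]), 27.6, 671, np.float64(183.0))
yellow (array([643.8, -39.1]), 39.9, 449, np.float64(155.1))
green (array([642.8, -40.7]), 52.9, 430, np.float64(127.0))
blue (array([640.3, -39. ]), 66.0, 499, np.float64(99.1))
(array([ 572.6, -283.1]), 81.6, 1984, np.float64(3.8))
[ 0.63667432 -0.04397947  0.32693283] [-0.21395993  0.51052396  0.66014648]
[ 0.63667432 -0.04397947  0.32693283] [-0.21395993  0.51052396  0.66014648]
[ 0.63667432 -0.04397947  0.32693283] [-0.21395993  0.51052396  0.66014648]
[ 0.63674839 -0.04381805  0.32703362]
[ 0.63680981 -0.04355592  0.32705238]
[ 0.63688179 -0.043307    0.32705877]
```

move_arm --motion '[[[0.006,-0.003,0.02,0,-1],[0.006,-0.003,0.06,0,-1],[0.006,-0.003,0.1,0,-1],[0.006,-0.003,0.13,0,-1],[0.006,-0.003,0.15,0,-1],[0.006,-0.003,0.16,0,-1],[0.006,-0.003,0.163,0,-1],[0.006,-0.003,0.163,0,-1]]]' --newtons 15

```text
t: 3.68
ee_pos: [0.6426, -0.0379, 0.1644]
tool_rot: [0.991, 0.136, 0.001, 0.0]
wrist_force: [0.0, 0.7, -0.5]
finger_gap: 0.999
gripper_force: 0.0
```

move_arm --motion '[[[0,0,0,0,0],[0,0,0,0,0.2],[0,0,0,0,0.3],[0,0,0,0,0.3]]]'

```text
t: 4.18
ee_pos: [0.6422, -0.0379, 0.1638]
tool_rot: [0.991, 0.136, 0.0, 0.0]
wrist_force: [0.1, 0.8, -0.2]
finger_gap: 0.616
gripper_force: 0.0
```

move_arm --motion '[[[0,0,0,0,0.35],[0,0,0,0,0.4],[0,0,0,0,0.6],[0,0,0,0,0.8],[0,0,0,0,1],[0,0,0,0,1]]]'

```text
t: 4.92
ee_pos: [0.6421, -0.0378, 0.1637]
tool_rot: [0.991, 0.136, -0.0, -0.0]
wrist_force: [-0.4, -0.5, 0.3]
finger_gap: 0.29
gripper_force: 15.0
```

move_arm --motion '[[[0,0,-0.005,0,1],[0,0,-0.02,0,1],[0,0,-0.05,0,1],[-0.03,0.013,-0.06,0,1],[-0.07,0.03,-0.06,0,1],[-0.12,0.052,-0.06,0,1],[-0.17,0.073,-0.06,0,1],[-0.22,0.095,-0.06,0,1]]]'

```text
t: 5.92
ee_pos: [0.455, -0.1898, 0.225]
tool_rot: [0.991, 0.136, 0.001, 0.0]
wrist_force: [0.6, -1.0, -1.6]
finger_gap: 0.288
gripper_force: 15.0
```

move_arm --motion '[[[-0.05,0.021,0,0,1],[-0.09,0.038,0,0,1],[-0.12,0.051,0,0,1],[-0.136,0.058,0,0,1],[-0.136,0.058,0,0,1],[-0.136,0.058,0,0,1],[-0.136,0.058,0,0,1]]]'

```text
t: 6.8
ee_pos: [0.3417, -0.2807, 0.2239]
tool_rot: [0.991, 0.137, 0.0, 0.0]
wrist_force: [1.0, 0.4, -1.1]
finger_gap: 0.285
gripper_force: 15.0
```

```bash
python3 - <<'E'
from h import *
s=bot.get_state(); print(s["t"],s["ee_pos"],s["tool_rot"],s["finger_gap"],s["gripper_force"])
m=cam("wrist"); im,d=bot.get_image("wrist"); save("w2",im)
for c,p in {"red":(.3405,-.282),"yellow":(.454,-.372),"green":(.572,-.283),"blue":(.4475,-.195)}.items(): print(c,disc("wrist",im,d,c,.009,p,.055,m,.012))
m=cam("scene"); im,d=bot.get_image("scene")
print("held",disc("scene",im,d,"red",s["ee_pos"][2]+.02,s["ee_pos"],.06,m,.01))
print("yel",disc("scene",im,d,"yellow",.155,(.64,-.04),.06,m))
E
```

```text
6.8 [ 0.3416938  -0.28066516  0.2239378 ] [9.90529144e-01 1.37302432e-01 2.38075913e-04 1.31865612e-05] 0.2850152411140572 14.999915063381195
red (array([ 340.5, -283.9]), 52.3, 1914, np.float64(3.7))
yellow (array([ 452.9, -373.3]), 65.4, 3707, np.float64(3.8))
green (array([ 533.8, -294.5]), 18.8, 37, np.float64(2.1))
blue (array([ 447. , -196.7]), 91.0, 8018, np.float64(3.6))
held None
yel (array([638.4, -35.7]), 43.1, 297, np.float64(155.5))
```

View pics/w2.png

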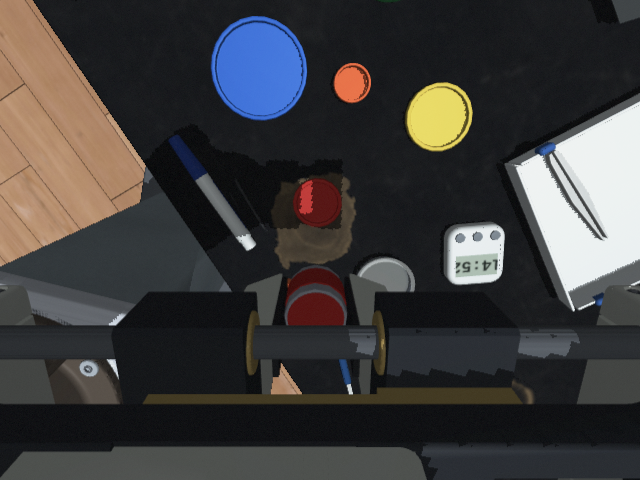

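move_arm --motion '[[[-0.001,0.002,0.04,0,1],[-0.001,0.002,0.09,0,1],[-0.001,0.002,0.135,0,1],[-0.001,0.002,0.17,0,1],[-0.001,0.002,0.19,0,1],[-0.001,0.002,0.2,0,1],[-0.001,0.002,0.205,0,1],[-0.001,0.002,0.205,0,1]]]'

```text
t: 7.9
ee_pos: [0.3407, -0.2837, 0.019]
tool_rot: [0.991, 0.137, 0.0, 0.0]
wrist_force: [-0.2, -0.3, -1.2]
finger_gap: 0.289
gripper_force: 15.0
```

move_arm --motion '[[[0,0,0.002,0,1],[0,0,0.004,0,1],[0,0,0.005,0,1],[0,0,0.005,0,1],[0,0,0.005,0,1]]]'

```text
t: 8.52
ee_pos: [0.3403, -0.2836, 0.0138]
tool_rot: [0.991, 0.136, 0.0, 0.0]
wrist_force: [-0.2, 0.0, 0.1]
finger_gap: 0.289
gripper_force: 15.0
```

move_arm --motion '[[[0,0,0.0005,0,1],[0,0,0.001,0,1],[0,0,0.001,0,1],[0,0,0.001,0,1]]]'

```text
t: 9.02
ee_pos: [0.3404, -0.2836, 0.0127]
tool_rot: [0.991, 0.136, -0.0, 0.0]
wrist_force: [-0.1, 0.5, -0.7]
finger_gap: 0.288
gripper_force: 15.0
```

move_arm --motion '[[[0,0,0.0005,0,1],[0,0,0.001,0,1],[0,0,0.001,0,1],[0,0,0.001,0,1]]]'

```text
t: 9.52
ee_pos: [0.3404, -0.2836, 0.0121]
tool_rot: [0.991, 0.136, 0.0, 0.0]
wrist_force: [-1.0, 2.0, 9.4]
finger_gap: 0.285
gripper_force: 15.0
```

move_arm --motion '[[[0,0,-0.0005,0,1],[0,0,-0.0005,0,0.35],[0,0,-0.0005,0,0.25],[0,0,-0.0005,0,0.1],[0,0,-0.0005,0,0],[0,0,-0.0005,0,-0.2],[0,0,-0.0005,0,-0.2]]]'

```text
t: 10.4
ee_pos: [0.3403, -0.2836, 0.0122]
tool_rot: [0.991, 0.136, -0.0, 0.0]
wrist_force: [0.4, 0.7, -0.1]
finger_gap: 0.597
gripper_force: 0.0
```

move_arm --motion '[[[0,0,-0.02,0,-0.2],[0,0,-0.06,0,-0.5],[0,0,-0.12,0,-1],[0,0,-0.18,0,-1],[0,0,-0.2,0,-1],[0,0,-0.2,0,-1]]]'

```text
t: 11.15
ee_pos: [0.3411, -0.2842, 0.2137]
tool_rot: [0.991, 0.136, 0.001, 0.001]
wrist_force: [-0.3, -0.1, -1.2]
finger_gap: 0.996
gripper_force: 0.0
```

```bash
python3 - <<'E'
from h import *
s=bot.get_state(); print(s["t"],s["ee_pos"],s["tool_rot"],s["finger_gap"])
m=cam("wrist"); im,d=bot.get_image("wrist"); save("w3",im)
print(disc("wrist",im,d,"red",.032,(.3405,-.283),.04,m,.008))
m=cam("scene"); im,d=bot.get_image("scene"); print(disc("scene",im,d,"yellow",.155,(.64,-.04),.06,m))
print("to yellow",tool(s,(.6432,-.0391,.225)))
E
```

```text
11.15 [ 0.34108751 -0.28415231  0.21374653] [0.99066259 0.13632399 0.00123643 0.00137071] 0.9962584505747534
(array([ 341.3, -284.1]), 27.8, 536, np.float64(31.4))
(array([639.3, -34.4]), 44.4, 298, np.float64(155.5))
to yellow [ 357.1 -154.3  -11. ]
```

move_arm --motion '[[[0.03,-0.013,-0.02,0,-1],[0.075,-0.032,-0.04,0,-1],[0.125,-0.054,-0.06,0,-1],[0.175,-0.075,-0.08,0,-1],[0.225,-0.097,-0.08,0,-1],[0.275,-0.119,-0.08,0,-1],[0.32,-0.138,-0.08,0,-1],[0.35,-0.151,-0.08,0,-1]]]'

```text
t: 12.25
ee_pos: [0.6373, -0.0413, 0.2894]
tool_rot: [0.991, 0.137, -0.002, -0.001]
wrist_force: [-0.0, -0.9, -0.8]
finger_gap: 0.997
gripper_force: 0.0
```

move_arm --motion '[[[0.007,-0.003,0,0,-1],[0.007,-0.003,0,0,-1],[0.007,-0.003,0,0,-1],[0.007,-0.003,0,0,-1]]]'

```text
t: 12.75
ee_pos: [0.6419, -0.04, 0.2924]
tool_rot: [0.991, 0.136, -0.0, 0.0]
wrist_force: [-0.6, 1.1, -0.1]
finger_gap: 0.999
gripper_force: 0.0
```

```bash
python3 - <<'E'
from h import *
s=bot.get_state(); print(s["t"],s["ee_pos"])
m=cam("wrist"); im,d=bot.get_image("wrist"); save("w4",im)
for c,z in (("yellow",.155),("green",.127),("blue",.099)): print(c,disc("wrist",im,d,c,z,(.64,-.04),.06,m,.008))
E
```

```text
12.75 [ 0.64187345 -0.03995943  0.29242098]
yellow (array([643.3, -38.7]), 40.6, 1572, np.float64(154.9))
green (array([642.6, -40.4]), 52.3, 479, np.float64(126.8))
blue (array([640.3, -39.2]), 65.4, 549, np.float64(98.8))
```

View pics/w4.png

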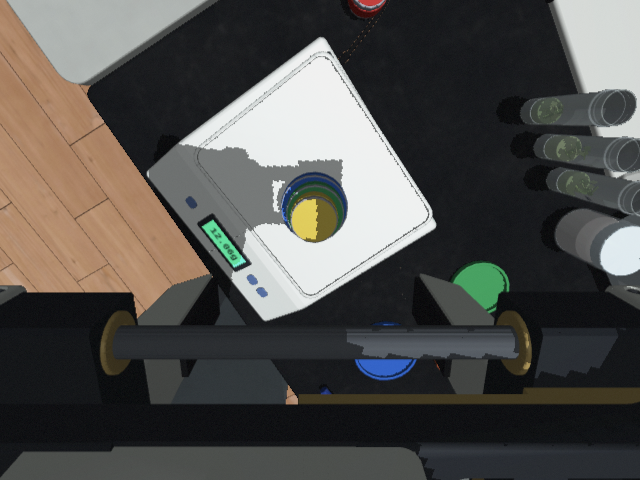

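The yellow top is at (314,218) and the stack hasn't moved.

move_arm --motion '[[[0.0015,-0.001,0.03,0,-1],[0.0015,-0.001,0.07,0,-1],[0.0015,-0.001,0.11,0,-1],[0.0015,-0.001,0.135,0,-1],[0.0015,-0.001,0.15,0,-1],[0.0015,-0.001,0.157,0,-0.5],[0.0015,-0.001,0.157,0,-0.3],[0.0015,-0.001,0.157,0,-0.1]]]' --newtons 20

```text
t: 13.8
ee_pos: [0.6443, -0.0374, 0.1363]
tool_rot: [0.991, 0.136, 0.001, 0.0]
wrist_force: [0.2, -0.6, 0.3]
finger_gap: 0.72
gripper_force: 0.0
```

move_arm --motion '[[[0,0,0,0,0],[0,0,0,0,0.1],[0,0,0,0,0.2],[0,0,0,0,0.4],[0,0,0,0,1],[0,0,0,0,1]]]'

```text
t: 14.55
ee_pos: [0.6437, -0.0375, 0.1355]
tool_rot: [0.991, 0.136, 0.0, 0.0]
wrist_force: [-1.2, -0.4, 3.6]
finger_gap: 0.431
gripper_force: 20.0
```

move_arm --motion '[[[0,0,-0.005,0,1],[0,0,-0.02,0,1],[0,0,-0.05,0,1],[-0.02,0.02,-0.07,0,1],[-0.05,0.05,-0.07,0,1],[-0.08,0.08,-0.07,0,1],[-0.115,0.114,-0.07,0,1],[-0.15,0.148,-0.07,0,1]]]'

```text
t: 15.55
ee_pos: [0.5385, -0.2216, 0.2062]
tool_rot: [0.991, 0.137, 0.0, 0.0]
wrist_force: [0.6, -0.7, -3.1]
finger_gap: 0.428
gripper_force: 20.0
```

move_arm --motion '[[[-0.035,0.035,0,0,1],[-0.07,0.07,0,0,1],[-0.1,0.1,0,0,1],[-0.12,0.119,0,0,1],[-0.124,0.123,0,0,1],[-0.124,0.123,0.03,0,1],[-0.124,0.123,0.06,0,1],[-0.124,0.123,0.06,0,1]]]'

```text
t: 16.55
ee_pos: [0.4525, -0.3704, 0.1438]
tool_rot: [0.991, 0.137, -0.001, -0.002]
wrist_force: [0.1, 0.1, -1.9]
finger_gap: 0.428
gripper_force: 20.0
```

```bash
python3 - <<'E'
from h import *
s=bot.get_state(); print(s["t"],s["ee_pos"],s["tool_rot"],s["finger_gap"],s["wrist_force"])
m=cam("wrist"); im,d=bot.get_image("wrist"); save("w5",im)
print(disc("wrist",im,d,"yellow",.009,(.453,-.373),.045,m,.012))
print(disc("wrist",im,d,"yellow",s["ee_pos"][2]+.0195,s["ee_pos"],.04,m,.012))
E
```

```text
16.55 [ 0.45254776 -0.37043053  0.14381829] [ 0.99053317  0.13725829 -0.00122552 -0.00164271] 0.42834890035511053 [ 0.06277503  0.11139065 -1.87638069]
(array([ 454.1, -374.1]), 65.3, 4632, np.float64(3.6))
(array([ 453.7, -371.2]), 44.0, 3630, np.float64(163.2))
```

move_arm --motion '[[[0,0.001,0.03,0,1],[0,0.001,0.065,0,1],[0,0.001,0.095,0,1],[0,0.001,0.115,0,1],[0,0.001,0.125,0,1],[0,0.001,0.129,0,1],[0,0.001,0.131,0,1],[0,0.001,0.131,0,1]]]'

```text
t: 17.6
ee_pos: [0.4537, -0.3737, 0.0149]
tool_rot: [0.991, 0.136, 0.0, 0.0]
wrist_force: [0.3, -0.5, -1.7]
finger_gap: 0.429
gripper_force: 20.0
```

move_arm --motion '[[[0,0,0.0005,0,1],[0,0,0.001,0,1],[0,0,0.001,0,1],[0,0,0.001,0,1]]]'

```text
t: 18.1
ee_pos: [0.4533, -0.3734, 0.0133]
tool_rot: [0.991, 0.136, -0.0, 0.0]
wrist_force: [0.1, 0.0, -1.7]
finger_gap: 0.431
gripper_force: 20.0
```

move_arm --motion '[[[0,0,0.0005,0,1],[0,0,0.001,0,1],[0,0,0.001,0,1],[0,0,0.001,0,1]]]'

```text
t: 18.6
ee_pos: [0.4533, -0.3734, 0.0122]
tool_rot: [0.991, 0.136, -0.0, -0.0]
wrist_force: [0.0, -0.2, -2.4]
finger_gap: 0.433
gripper_force: 20.0
```

move_arm --motion '[[[0,0,0.0005,0,1],[0,0,0.001,0,1],[0,0,0.001,0,1],[0,0,0.001,0,1]]]'

```text
t: 19.1
ee_pos: [0.4534, -0.3734, 0.012]
tool_rot: [0.991, 0.136, 0.0, 0.0]
wrist_force: [-2.9, 1.4, 7.1]
finger_gap: 0.43
gripper_force: 20.0
```

move_arm --motion '[[[0,0,-0.0005,0,1],[0,0,-0.0005,0,0.1],[0,0,-0.0005,0,0],[0,0,-0.0005,0,-0.1],[0,0,-0.0005,0,-0.2],[0,0,-0.0005,0,-0.3],[0,0,-0.0005,0,-0.3]]]'

```text
t: 19.98
ee_pos: [0.4533, -0.3734, 0.0117]
tool_rot: [0.991, 0.136, -0.0, 0.0]
wrist_force: [0.7, 0.9, -0.5]
finger_gap: 0.647
gripper_force: 0.0
```

move_arm --motion '[[[0,0,-0.02,0,-0.3],[0,0,-0.06,0,-0.5],[0,0,-0.12,0,-1],[0,0,-0.18,0,-1],[0,0,-0.23,0,-1],[0,0,-0.23,0,-1]]]'

```text
t: 20.72
ee_pos: [0.4554, -0.3745, 0.2463]
tool_rot: [0.991, 0.136, 0.003, 0.003]
wrist_force: [0.2, 1.0, -0.7]
finger_gap: 0.994
gripper_force: 0.0
```

```bash
python3 - <<'E'
from h import *
s=bot.get_state(); print(s["t"],s["ee_pos"],s["tool_rot"],s["finger_gap"])
m=cam("wrist"); im,d=bot.get_image("wrist"); save("w6",im)
print(disc("wrist",im,d,"yellow",.032,(.4535,-.373),.04,m,.008))
print("to green",tool(s,(.6425,-.0402,.245)))
E
```

```text
20.725 [ 0.45536603 -0.37447992  0.24628999] [0.9906457  0.13639902 0.00287804 0.00284948] 0.9941767997519841
(array([ 452.7, -374.8]), 40.7, 1027, np.float64(31.5))
to green [ 270.5 -271.3    0.9]
```

move_arm --motion '[[[0.02,-0.02,-0.03,0,-1],[0.055,-0.054,-0.05,0,-1],[0.09,-0.089,-0.05,0,-1],[0.13,-0.129,-0.05,0,-1],[0.17,-0.168,-0.05,0,-1],[0.21,-0.208,-0.05,0,-1],[0.24,-0.238,-0.05,0,-1],[0.265,-0.262,-0.05,0,-1]]]'

```text
t: 21.78
ee_pos: [0.6375, -0.0474, 0.2895]
tool_rot: [0.991, 0.137, -0.002, -0.0]
wrist_force: [-0.4, -0.4, -0.8]
finger_gap: 1.0
gripper_force: 0.0
```

move_arm --motion '[[[0.007,-0.007,0,0,-1],[0.007,-0.007,0,0,-1],[0.007,-0.007,0,0,-1],[0.007,-0.007,0,0,-1]]]'

```text
t: 22.28
ee_pos: [0.6421, -0.0425, 0.2917]
tool_rot: [0.991, 0.135, -0.0, 0.0]
wrist_force: [-0.7, 0.1, -0.8]
finger_gap: 1.001
gripper_force: 0.0
```

```bash
python3 - <<'E'
from h import *
s=bot.get_state(); print(s["t"],s["ee_pos"])
m=cam("wrist"); im,d=bot.get_image("wrist"); save("w7",im)
for c,z in (("green",.127),("blue",.099)): print(c,disc("wrist",im,d,c,z,(.64,-.04),.06,m,.008))
print(disc("wrist",im,d,"green",.009,(.5725,-.283),.05,m,.012))
E
```

```text
22.275 [ 0.6421156  -0.04246168  0.29173481]
green (array([641.8, -40.3]), 53.3, 2386, np.float64(126.9))
blue (array([640.3, -39.5]), 65.3, 553, np.float64(98.8))
(array([ 572.2, -282.5]), 81.9, 1802, np.float64(3.6))
```

move_arm --motion '[[[0,0,0.03,0,-1],[0,0,0.08,0,-1],[0,0,0.125,0,-1],[0,0,0.16,0,-1],[0,0,0.178,0,-1],[0,0,0.184,0,-0.9],[0,0,0.184,0,-0.6],[0,0,0.184,0,-0.3]]]' --newtons 30

```text
t: 23.32
ee_pos: [0.6434, -0.0408, 0.1092]
tool_rot: [0.991, 0.136, 0.001, 0.0]
wrist_force: [-0.7, -0.2, 0.6]
finger_gap: 0.782
gripper_force: 0.0
```

move_arm --motion '[[[0,0,0,0,-0.2],[0,0,0,0,-0.1],[0,0,0,0,0.1],[0,0,0,0,0.5],[0,0,0,0,1],[0,0,0,0,1]]]'

```text
t: 24.08
ee_pos: [0.6427, -0.0405, 0.1083]
tool_rot: [0.991, 0.137, 0.0, -0.0]
wrist_force: [-1.9, 0.6, 5.4]
finger_gap: 0.568
gripper_force: 30.0
```

move_arm --motion '[[[0,0,-0.005,0,1],[0,0,-0.02,0,1],[0,0,-0.05,0,1],[0,0,-0.08,0,1],[-0.015,0.025,-0.08,0,1],[-0.035,0.057,-0.08,0,1],[-0.06,0.097,-0.08,0,1],[-0.085,0.137,-0.08,0,1]]]'

```text
t: 25.08
ee_pos: [0.5972, -0.1971, 0.1886]
tool_rot: [0.991, 0.137, 0.0, 0.0]
wrist_force: [0.5, -0.7, -2.7]
finger_gap: 0.566
gripper_force: 30.0
```

move_arm --motion '[[[-0.02,0.033,0,0,1],[-0.036,0.058,0,0,1],[-0.046,0.074,0,0,1],[-0.048,0.077,0,0,1],[-0.048,0.077,0.02,0,1],[-0.048,0.077,0.04,0,1],[-0.048,0.077,0.04,0,1]]]'

```text
t: 25.95
ee_pos: [0.5719, -0.2807, 0.1464]
tool_rot: [0.99, 0.138, -0.001, -0.001]
wrist_force: [-0.9, 0.2, -3.0]
finger_gap: 0.57
gripper_force: 30.0
```

```bash
python3 - <<'E'
from h import *
s=bot.get_state(); print(s["t"],s["ee_pos"],s["tool_rot"],s["finger_gap"],s["wrist_force"])
m=cam("wrist"); im,d=bot.get_image("wrist"); save("w8",im)
print(disc("wrist",im,d,"green",.009,(.5725,-.283),.05,m,.012))
print(disc("wrist",im,d,"green",s["ee_pos"][2]+.0195,s["ee_pos"],.04,m,.012))
E
```

```text
25.95 [ 0.57188336 -0.28069849  0.14644131] [ 0.99049623  0.13753022 -0.00111028 -0.00118984] 0.570017409395811 [-0.87511359  0.18036588 -3.02377589]
(array([ 572.6, -284.4]), 77.1, 5549, np.float64(3.5))
(array([ 573. , -281.3]), 55.9, 6785, np.float64(165.0))
```

View pics/w8.png

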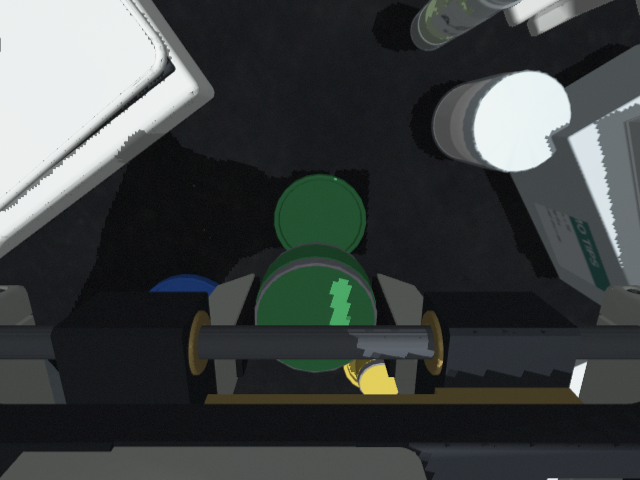

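The green weight is held level at (316,310), with its cup clear ahead at (320,215). Nothing is close to the gripper.

move_arm --motion '[[[0,0.001,0.03,0,1],[0,0.001,0.065,0,1],[0,0.001,0.095,0,1],[0,0.001,0.115,0,1],[0,0.001,0.126,0,1],[0,0.001,0.131,0,1],[0,0.001,0.132,0,1],[0,0.001,0.132,0,1]]]'

```text
t: 27.0
ee_pos: [0.5731, -0.284, 0.0165]
tool_rot: [0.991, 0.136, 0.001, 0.0]
wrist_force: [0.3, 0.8, -3.2]
finger_gap: 0.568
gripper_force: 30.0
```

move_arm --motion '[[[0,0,0.0005,0,1],[0,0,0.001,0,1],[0,0,0.001,0,1],[0,0,0.001,0,1]]]'

```text
t: 27.5
ee_pos: [0.5726, -0.2838, 0.0148]
tool_rot: [0.991, 0.136, 0.0, 0.0]
wrist_force: [0.9, -0.6, -2.5]
finger_gap: 0.567
gripper_force: 30.0
```

move_arm --motion '[[[0,0,0.0005,0,1],[0,0,0.001,0,1],[0,0,0.001,0,1],[0,0,0.001,0,1]]]'

```text
t: 28.0
ee_pos: [0.5726, -0.2838, 0.0137]
tool_rot: [0.991, 0.136, -0.0, 0.0]
wrist_force: [-0.4, -0.3, -4.0]
finger_gap: 0.568
gripper_force: 30.0
```

move_arm --motion '[[[0,0,0.0005,0,1],[0,0,0.001,0,1],[0,0,0.001,0,1],[0,0,0.001,0,1]]]'

```text
t: 28.5
ee_pos: [0.5726, -0.2838, 0.0129]
tool_rot: [0.991, 0.136, 0.0, 0.0]
wrist_force: [-0.8, 0.7, 1.1]
finger_gap: 0.569
gripper_force: 30.0
```

move_arm --motion '[[[0,0,0,0,1],[0,0,0,0,-0.15],[0,0,0,0,-0.25],[0,0,0,0,-0.35],[0,0,0,0,-0.5],[0,0,0,0,-0.5],[0,0,0,0,-0.5]]]'

```text
t: 29.38
ee_pos: [0.5726, -0.2838, 0.0127]
tool_rot: [0.991, 0.136, 0.0, 0.0]
wrist_force: [0.6, 0.8, 0.2]
finger_gap: 0.75
gripper_force: 0.0
```

move_arm --motion '[[[0,0,-0.02,0,-0.5],[0,0,-0.06,0,-0.7],[0,0,-0.12,0,-1],[0,0,-0.18,0,-1],[0,0,-0.23,0,-1],[0,0,-0.23,0,-1]]]'

```text
t: 30.12
ee_pos: [0.575, -0.2842, 0.2493]
tool_rot: [0.991, 0.136, 0.004, 0.002]
wrist_force: [-0.3, -0.5, -1.0]
finger_gap: 0.999
gripper_force: 0.0
```

```bash
python3 - <<'E'
from h import *
s=bot.get_state(); print(s["t"],s["ee_pos"],s["tool_rot"],s["finger_gap"])
m=cam("wrist"); im,d=bot.get_image("wrist"); save("w9",im)
print(disc("wrist",im,d,"green",.032,(.5725,-.283),.045,m,.008))
E
```

```text
30.125 [ 0.57498437 -0.28417001  0.24934518] [0.99062923 0.13649005 0.00426064 0.00245776] 0.9987514218686644
(array([ 571.9, -284.7]), 53.0, 1796, np.float64(31.5))
```

move_arm --motion '[[[0.015,-0.025,0,0,-1],[0.035,-0.058,0,0,-1],[0.06,-0.099,0,0,-1],[0.085,-0.14,0,0,-1],[0.108,-0.178,0,0,-1],[0.125,-0.206,0,0,-1],[0.131,-0.217,0,0,-1],[0.131,-0.217,0,0,-1]]]'

```text
t: 31.18
ee_pos: [0.6396, -0.0395, 0.2423]
tool_rot: [0.991, 0.137, -0.001, 0.0]
wrist_force: [-0.9, -0.1, 0.0]
finger_gap: 0.997
gripper_force: 0.0
```

move_arm --motion '[[[0,0,0,0,-1],[0,0,0,0,-1]]]'

```text
t: 31.42
ee_pos: [0.6398, -0.0414, 0.2426]
tool_rot: [0.991, 0.135, -0.0, 0.0]
wrist_force: [-0.3, -0.2, 0.1]
finger_gap: 1.005
gripper_force: 0.0
```

```bash
python3 - <<'E'
from h import *
s=bot.get_state(); print(s["t"],s["ee_pos"])
m=cam("wrist"); im,d=bot.get_image("wrist"); save("w10",im)
print(disc("wrist",im,d,"blue",.099,(.64,-.04),.06,m,.008))
P=pts("wrist",d,m); q=P[(np.hypot(P[...,0]-.64,P[...,1]+.04)<.08)&(np.hypot(P[...,0]-.64,P[...,1]+.04)>.045)&(d>0)]
print("pan z",np.percentile(q[:,2],[5,50,95,99]))
E
```

```text
31.425 [ 0.63979022 -0.04138661  0.24264833]
(array([639.8, -39.9]), 66.4, 4333, np.float64(99.0))
pan z [0.06717294 0.32577105 0.35051294 0.35363415]
```

View pics/w10.png

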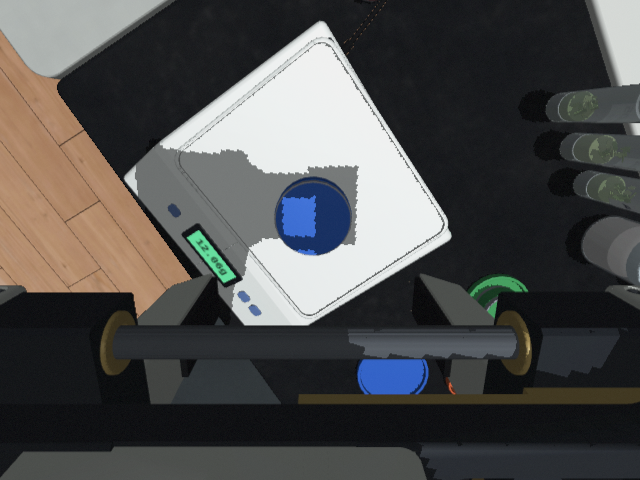

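Blue is alone on the pan at (313,216), where I expected it.

move_arm --motion '[[[0,0,0.03,0,-1],[0,0,0.07,0,-1],[0,0,0.11,0,-1],[0,0,0.14,0,-1],[0,0,0.156,0,-1],[0,0,0.162,0,-1],[0,0,0.162,0,-0.8],[0,0,0.162,0,-0.6]]]' --newtons 45

```text
t: 32.48
ee_pos: [0.6408, -0.0394, 0.0819]
tool_rot: [0.991, 0.136, 0.001, 0.0]
wrist_force: [-0.0, -0.6, -0.3]
finger_gap: 0.844
gripper_force: 0.0
```

move_arm --motion '[[[0,0,0,0,-0.5],[0,0,0,0,-0.4],[0,0,0,0,-0.2],[0,0,0,0,0.2],[0,0,0,0,1],[0,0,0,0,1]]]'

```text
t: 33.22
ee_pos: [0.6403, -0.0391, 0.0813]
tool_rot: [0.991, 0.136, 0.0, -0.0]
wrist_force: [-0.8, 0.9, 5.9]
finger_gap: 0.712
gripper_force: 45.0
```

move_arm --motion '[[[0,0,-0.005,0,1],[0,0,-0.02,0,1],[0,0,-0.05,0,1],[0,0,-0.08,0,1],[-0.025,0.011,-0.09,0,1],[-0.06,0.026,-0.09,0,1],[-0.1,0.043,-0.09,0,1],[-0.14,0.061,-0.09,0,1]]]'

```text
t: 34.22
ee_pos: [0.5205, -0.1368, 0.1713]
tool_rot: [0.991, 0.137, 0.0, 0.0]
wrist_force: [-0.2, -0.7, -5.0]
finger_gap: 0.709
gripper_force: 45.0
```

move_arm --motion '[[[-0.035,0.015,0,0,1],[-0.065,0.028,0,0,1],[-0.083,0.036,0,0,1],[-0.088,0.038,0,0,1],[-0.088,0.038,0,0,1],[-0.088,0.038,0.02,0,1],[-0.088,0.038,0.03,0,1],[-0.088,0.038,0.03,0,1]]]'

```text
t: 35.22
ee_pos: [0.4473, -0.1956, 0.1402]
tool_rot: [0.991, 0.137, -0.001, -0.001]
wrist_force: [0.1, -0.0, -3.9]
finger_gap: 0.707
gripper_force: 45.0
```

```bash
python3 - <<'E'
from h import *
s=bot.get_state(); print(s["t"],s["ee_pos"],s["tool_rot"],s["finger_gap"],s["wrist_force"])
m=cam("wrist"); im,d=bot.get_image("wrist"); save("w11",im)
print(disc("wrist",im,d,"blue",.009,(.447,-.196),.06,m,.012))
print(disc("wrist",im,d,"blue",s["ee_pos"][2]+.0185,s["ee_pos"],.05,m,.012))
E
```

```text
35.225 [ 0.44726685 -0.19564627  0.14015115] [ 9.90566297e-01  1.37032049e-01 -5.92583507e-04 -5.27195445e-04] 0.7070325042017733 [ 0.08469438 -0.01838313 -3.90673379]
(array([ 446.3, -201.5]), 100.5, 6309, np.float64(3.5))
(array([ 448.2, -195.6]), 68.4, 11473, np.float64(157.8))
```

move_arm --motion '[[[0,0,0.03,0,1],[0,0,0.065,0,1],[0,0,0.092,0,1],[0,0,0.11,0,1],[0,0,0.119,0,1],[0,0,0.123,0,1],[0,0,0.124,0,1],[0,0,0.124,0,1]]]'

```text
t: 36.28
ee_pos: [0.4477, -0.1966, 0.0173]
tool_rot: [0.991, 0.136, 0.0, 0.0]
wrist_force: [0.9, -0.2, -4.9]
finger_gap: 0.706
gripper_force: 45.0
```

move_arm --motion '[[[0,0,0.0005,0,1],[0,0,0.001,0,1],[0,0,0.001,0,1],[0,0,0.001,0,1]]]'

```text
t: 36.78
ee_pos: [0.4472, -0.1964, 0.0157]
tool_rot: [0.991, 0.136, -0.0, 0.0]
wrist_force: [-0.1, 0.2, -5.0]
finger_gap: 0.714
gripper_force: 45.0
```

move_arm --motion '[[[0,0,0.0005,0,1],[0,0,0.001,0,1],[0,0,0.001,0,1],[0,0,0.001,0,1]]]'

```text
t: 37.28
ee_pos: [0.4473, -0.1964, 0.0147]
tool_rot: [0.991, 0.136, -0.0, 0.0]
wrist_force: [-0.5, -0.7, -4.3]
finger_gap: 0.711
gripper_force: 45.0
```

move_arm --motion '[[[0,0,0.0005,0,1],[0,0,0.001,0,1],[0,0,0.001,0,1],[0,0,0.001,0,1]]]'

```text
t: 37.78
ee_pos: [0.4473, -0.1964, 0.0139]
tool_rot: [0.991, 0.136, 0.0, 0.0]
wrist_force: [-0.3, 0.6, 1.1]
finger_gap: 0.709
gripper_force: 45.0
```

move_arm --motion '[[[0,0,0,0,1],[0,0,0,0,-0.45],[0,0,0,0,-0.55],[0,0,0,0,-0.65],[0,0,0,0,-0.72],[0,0,0,0,-0.72],[0,0,0,0,-0.72]]]'

```text
t: 38.65
ee_pos: [0.4473, -0.1964, 0.0137]
tool_rot: [0.991, 0.136, -0.0, 0.0]
wrist_force: [0.2, -0.5, -0.5]
finger_gap: 0.863
gripper_force: 0.0
```

move_arm --motion '[[[0,0,-0.01,0,-0.72],[0,0,-0.04,0,-0.72],[0,0,-0.1,0,-1],[0,0,-0.16,0,-1],[0,0,-0.22,0,-1],[0,0,-0.25,0,-1],[0,0,-0.25,0,-1]]]'

```text
t: 39.52
ee_pos: [0.4485, -0.1966, 0.2668]
tool_rot: [0.991, 0.136, 0.002, 0.001]
wrist_force: [-0.7, -0.0, 0.2]
finger_gap: 1.0
gripper_force: 0.0
```

```bash
python3 - <<'E'
from h import *
s=bot.get_state(); print(s["t"],s["ee_pos"],s["finger_gap"])
for n in("wrist","scene"):
    m=cam(n); im,d=bot.get_image(n); save(n+"end",im)
    for c,p in {"red":(.3405,-.282),"yellow":(.454,-.372),"green":(.572,-.283),"blue":(.4475,-.195)}.items(): print(n,c,disc(n,im,d,c,.032,p,.05,m,.006))
E
```

```text
39.525 [ 0.44848876 -0.19660246  0.26681808] 0.9997144748562243
wrist red (array([ 342.1, -283.9]), 28.9, 300, np.float64(31.4))
wrist yellow (array([ 451.9, -372.1]), 42.1, 826, np.float64(31.6))
wrist green (array([ 569.7, -284. ]), 54.2, 1981, np.float64(31.7))
wrist blue (array([ 446.5, -197.8]), 66.4, 2670, np.float64(31.5))
scene red (array([ 339.6, -279.6]), 30.9, 120, np.float64(32.1))
scene yellow (array([ 449.2, -369.2]), 44.5, 193, np.float64(32.0))
scene green (array([ 568.5, -280.2]), 56.7, 327, np.float64(31.8))
scene blue (array([ 443.3, -193.5]), 69.1, 737, np.float64(32.0))
```

View pics/sceneend.png

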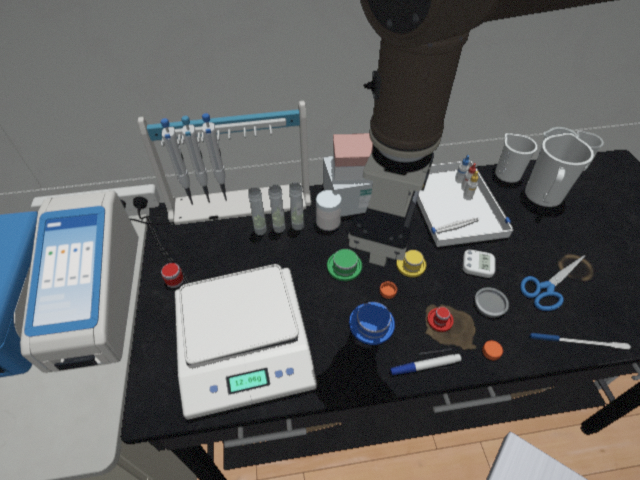

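All four weights stand upright in their own cups: blue (372,320), green (345,262), yellow (411,262) and red (441,317). Their tops are at 32 mm, as they should be, and the balance is empty.

```bash
python3 -c "
from bench import bot
print(bot.close_job())"
```

```text
the job is handed in; nothing more can be done
None
```

I moved the red, yellow, green and blue weights in that order, each set down upright in its own colour's cup, and handed the job in at about 40 s of the 96 s allowed; the hand-in call gave no verdict.

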